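# Hold a glazed porcelain bar in the beam of a translucency meter

### The arm

A 6-joint arm with a two-finger parallel gripper is mounted at the origin on a cart in front of the work surface, level with it; the furniture and walls round the work are solid. World frame = base frame: x ahead of the robot, y to its left, z up, the work surface at z = 0. Lengths are in mm, angles in rad, forces in N, time in s.
With the tool pointing down it reaches from about 300 to 775 mm from the base axis. Payload 14.6 kg.
Tool frame: the origin (TCP) lies between the finger pads; the fingertips stand manip.tip_reach ahead of it and the grasp point (between the pads) lies 5 mm behind it (manip.tip_reach is the distance from the TCP to the fingertips, in mm); z points along the fingers, y is the line along which they close (so a half turn about z gives the same grasp; the last joint's range is limited). The gripper opens to 94 mm and grips with 3 to 60 N. Pads are 16 mm wide; open, the fingers measure 119 mm over their backs; the gripper's body (75 mm by 177 mm) begins 78 mm behind the grasp point.
Start: joints at [-1.385, 0.3, 1.521, -0, 1.321, -0.067], TCP at [137.557, -532.51, 219.446] pointing down, gripper open.
Joint ranges: [-3.03, 3.03], [-0.79, 2.21], [0.23, 2.52], [-1.04, 4.18], [0, 3.07], [-2.55, 2.55]. Speed limits (rad/s): [2.22, 2.22, 2.57, 3.14, 3.14, 3.14].

### API

Orientations are given as [roll, pitch, yaw] about the fixed x, y, z axes, in that order (R = Rz(yaw) Ry(pitch) Rx(roll)).
In Python, from cell import manip gives the robot as it stands. The module is installed in compiled form; this text tells all that it offers.
- The arm moves only by the shell command python3 -m creep 'ROWS' [FORCE]. ROWS is JSON, a list of rows, each a list of 3 entries, a list of its own where there are three numbers: the opening, from -1 (shut) to 1 (fully open), then the shift along the tool's x, y, z in cm, then the turn about the tool's z in units of 5 degrees (1.0 is 5 degrees). In form: [[grip, [tx, ty, tz], roll], ...]. A call has 1 to 12 rows; each row is the pose to reach, as a shift and turn from the pose commanded when the call began, along the tool's axes at that moment; what a row does not reach only later rows make up. A row lasts 1/10 s, in which the tool goes at most 50 mm and 8.59 degrees, less where a joint would pass 70% of its speed; a pose out of reach is approached as far as the arm can. A call with a gripper value outside its range is refused whole. The fingers move at their own pace and stop on an object; FORCE is the grip in N (left out, the last holds). Time passes only in rows, so rows that repeat a pose let the fingers close. It gives the time, the measured TCP pose, the force, the opening and the grip force at its end, in the units of the state.
- manip.read_state(): the state, without advancing time (a new reading comes with each control period).
- manip.camera(name): name is "scene" or "side" or "wrist"; returns the picture (420x560x3 uint8, red, green, blue); there is no depth.
- manip.camera_params(name): a dict with "fovy" (degrees; the focal length in pixels is half the picture's height over the tangent of half this angle, whatever the lens; pixels are square), "cx", "cy" (the principal point, pixels), "origin" and "attitude" of the camera in the world. Camera axes: x right, y down, z forward; pixel columns grow to the right and rows downward; lengths in mm; the calibration is good to about 2 mm. A picture is of the moment at which its call begins: read the wrist's pose just before it. camera_params takes no time and is no camera call; for the wrist camera it gives the pose at the moment of the call.
- manip.sign_off(): hands the job in; it is judged then, once.
The state is a dict: "clock": time; "joints": joint angles; "qd": joint speeds; "effort": joint torques, N m; "eef_pos": TCP position; "eef_rot": TCP orientation; "wrist_force": force on the tool from outside, world axes, zero at the start; "moment": the same for the moment, N m; "finger_gap": finger opening in mm; "finger_force": force on a finger pad.
Only numpy, scipy, OpenCV 4.12 (cv2) and the standard library are available. Lean on these libraries where they do the work, as an engineer would, in place of code of your own. Each camera call takes 0.05 s, during which the arm holds its last target. There are 200 camera calls.

### The job

Line up the translucency meter: slide its carriage along the rods by the black thumb post until the white eye sits directly under the lamp's tip. Then pick up the green bar from the kiln rods by its bare unglazed long edges only, at the plain end - never touch its glazed faces - and hold it level in the gap between lamp and eye with its round thin window in the light path, without the bar ever touching the lamp or the meter. Finish while still holding it there, and leave the brown and blue bars and the other things on the table as they are.

Things in the scene. Friction and masses are not known exactly. Their poses are not given: they have to be found in the camera images.
- stand: translucency meter: dark base 135 x 270 x 12 mm fixed on the white board (underside at z = 0.010), two steel rods along its y, a grey readout box (52 mm high) at the back right, and the sliding carriage. Origin: below the middle of the rods, at the base's underside; z up, x away from the robot, y along the rods. The base reaches from x = -0.050 to +0.085. Heights below count from its underside
- carriage (a joint): slide of the carriage with the light meter's eye along the rods, along the stand's +y, in m; 0 when the eye is at the middle of the rods, range -0.085 to +0.085; it moves stiffly (friction about 3 N) and stays where it is left
- eye_top (a point): top centre of the carriage's white domed eye (28 mm across, in a black collar 42 mm across), at height 64 mm
- thumb_post_top (a point): top centre of the carriage's upright black thumb post, 16 mm in diameter, 28 mm tall, top at height 52 mm, 78 mm in front (stand's -x) of the eye; a flat arm 12 mm wide (top at height 30 mm) joins it to the carriage. Easily gripped from above, fingers closing along the rods
- lamp_tip (a point): centre of the lamp snout's downward end (13 mm across; the white ribbed body above is 26 mm across, up to height 144 mm). The light falls straight down from here. The tip is at height 104 mm, 40 mm above the eye's top; the gap is open to the front (stand's -x) and the sides
- lamp: the fixed lamp: its snout hangs on a level arm (height 128 mm) from a column 63 mm behind it (stand's +x; top at height 169 mm). It is clamped somewhere along the stand's y, parallel to the stand. Origin: straight below the lamp tip, level with the stand's underside; axes like the stand's
- rest: kiln-rod rest: cream slab 66 x 248 x 10 mm fixed on the table, with two white 8 mm rods along its y at x = -17 and +17 mm, on 28 mm high end blocks, on which three bars lie side by side, 64 mm apart, lengthwise along its x; the rods' tops are 32 mm above the table. Origin: centre of its underside. An open chest drawer overhangs behind its left (147 mm up)
- bar_green: pale green porcelain bar, 100 mm along its x, 36 along its y, 8 thick, about 45 g, loose. Origin: centre of its underside, z up. Broad faces and ends are glazed (do not touch); the long edges (its +y and -y sides, cream, a 3 mm strip) are bare: grip across these near the plain end (its -x end, towards the robot); the window end is +x
- green_window (a point): centre of the green bar's round thin window (pale disc, 24 mm across), 28 mm from the bar's centre along its +x, in mid thickness
- bar_brown: dark brown bar of the same shape, to be left alone
- bar_blue: dark blue bar of the same shape, to be left alone
- pinch_bowl: small clay bowl, 68 mm across and 36 mm high, loose, to be left alone; origin at the centre of its underside
- rib_wood: wooden rib, 48 x 102 x 8 mm, lying loose on the table, to be left alone
- stone_pale: pale round stone, 44 x 50 x 25 mm, loose, to be left alone
- loop_tool: loop tool, 151 mm long, lying loose at the front of the table, to be left alone

How it is judged:
By the outcome, as a careful person would: the job done as asked, in the order asked, and still so for the second after the job is handed in, while the arm keeps its last pose, push and grip.
It also fails if it takes over 54 s, if anything falls off the work surface, if the arm or the gripper's body presses on something with over 40 N, if the wrist force passes 120 N, or if a joint passes its speed limit or range.

## Working session

There is one attempt and no reset: what is moved stays moved. The work goes in short steps, Python scripts to look and compute and a shell command to move; the robot and the scene stay as the last step left them, time stands still between calls to the robot, and variables do not carry over. Pictures are saved under pics/ and viewed, at most 10 in all, crops included, and the job is handed in when it is done.

```bash
mkdir -p pics; python3 - <<'E'
from cell import manip
import cv2,numpy as np
s=manip.read_state();print(s, manip.tip_reach)
for n in("scene","side","wrist"):
    p=manip.camera_params(n);print(n,p)
    cv2.imwrite(f"pics/{n}0.png",manip.camera(n)[:,:,::-1])
E
```

```text
{'clock': 0.0, 'joints': array([-1.38461976e+00,  3.00452930e-01,  1.52157384e+00, -2.13763748e-05,
        1.32066474e+00, -6.66122838e-02]), 'qd': array([ 0.00085783,  0.00077128, -0.00190971,  0.00145354, -0.00105989,
       -0.00053214]), 'effort': array([ 2.50374520e-03, -5.31799436e+01, -3.52736700e+01,  7.08993548e-02,
        2.43677414e-02, -7.89369074e-05]), 'eef_pos': array([ 137.49963841, -532.29226696,  218.8993408 ]), 'eef_rot': array([-3.14049485e+00, -5.24841656e-05,  2.52794128e-01]), 'wrist_force': array([-0.08159031,  0.36258514,  0.32951604]), 'moment': array([ 0.00028347, -0.03280442,  0.00284536]), 'finger_force': 0.0, 'finger_gap': 93.9933031515139} 14.0
scene {'fovy': 54.29583393559966, 'cx': 282.50486844279885, 'cy': 212.53362469784744, 'origin': array([ -23.03120545, -961.57517338,  607.65234511]), 'attitude': array([-2.04644846, -0.01259535, -0.53984271])}
side {'fovy': 42.67095928265731, 'cx': 286.2862432908418, 'cy': 211.73410527147658, 'origin': array([1167.33445545,   67.6544868 , 1255.17580774]), 'attitude': array([-2.61224742, -0.01197238,  1.82407451])}
wrist {'fovy': 61.37169253426876, 'cx': 277.31308006845956, 'cy': 212.2201037879836, 'origin': array([ 211.07961845, -514.39546773,  384.1148689 ]), 'attitude': array([ 2.87648061e+00, -4.73052277e-04, -1.31729804e+00])}
```

View pics/scene0.png

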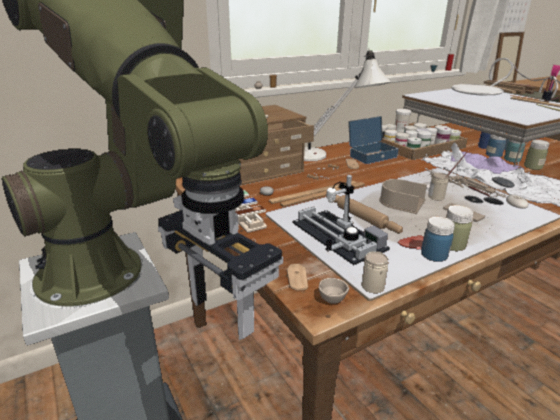

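View pics/side0.png

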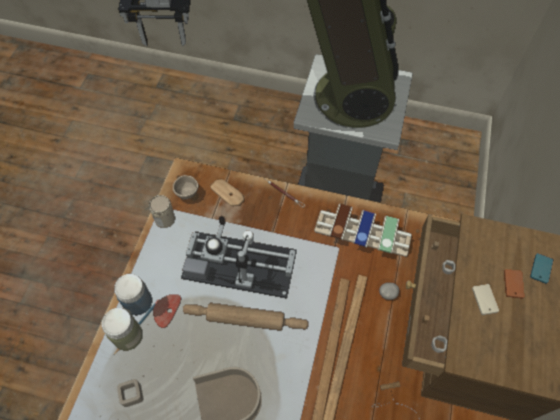

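The side view shows the bars (brown ~(342,222), blue ~(366,228), green ~(390,233)). It also shows the stand around (240,262), with the eye at ~(213,244), the post at ~(221,220) and the lamp at ~(243,245). I'll enlarge both views.

```bash
python3 - <<'E'
import cv2,numpy as np
a=cv2.imread("pics/side0.png");b=cv2.imread("pics/scene0.png")
f=lambda im,x,y,w,h,k:cv2.resize(im[y:y+h,x:x+w],None,fx=k,fy=k,interpolation=cv2.INTER_CUBIC)
A=f(a,170,195,133,100,6)
B=f(a,310,195,107,70,5)
C=f(b,290,175,110,85,5)
cv2.imwrite("pics/c1.png",A)
D=np.zeros((600,800,3),np.uint8)
B=f(a,310,195,107,60,5);D[:300,:535]=B
C=f(b,290,175,110,85,3.5);D[302:302+C.shape[0]-0,:C.shape[1]]=C[:298]
E=f(b,225,180,110,70,3.5);D[302:302+E.shape[0],400:400+E.shape[1]]=E
cv2.imwrite("pics/c2.png",D)
E
```

```text
(no output)
```

View pics/c1.png

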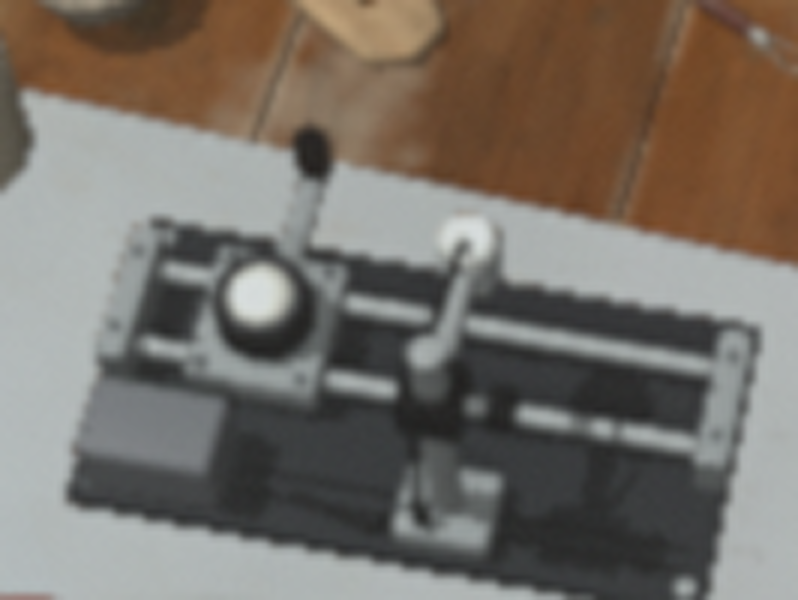

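View pics/c2.png

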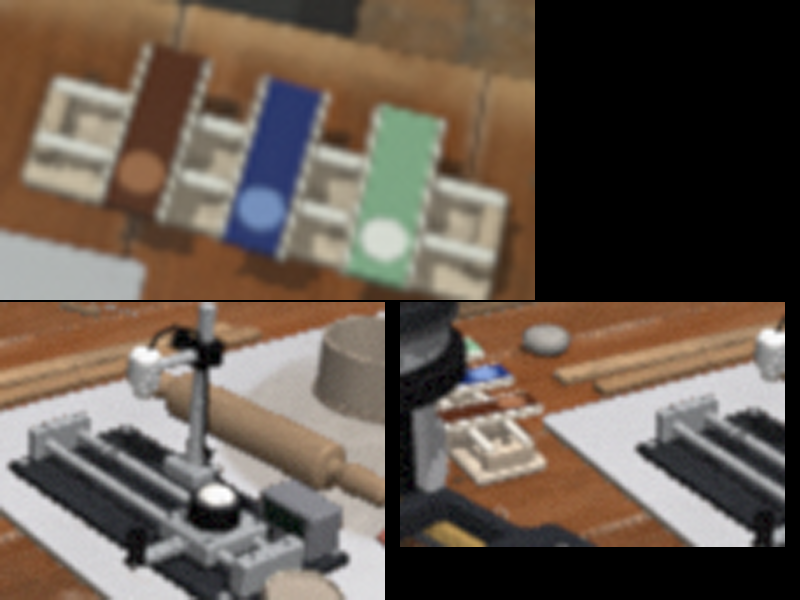

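```bash
cat > h.py <<'E'
import numpy as np,cv2
from cell import manip
from scipy.spatial.transform import Rotation as R
def ray(p,u,v):
    f=210/np.tan(np.radians(p["fovy"])/2)
    return np.array(p["origin"]),R.from_euler("xyz",p["attitude"]).apply([(u-p["cx"])/f,(v-p["cy"])/f,1])
def onz(p,u,v,z):
    o,d=ray(p,u,v);return o+d*(z-o[2])/d[2]
def proj(p,X):
    f=210/np.tan(np.radians(p["fovy"])/2)
    c=R.from_euler("xyz",p["attitude"]).inv().apply(np.array(X)-p["origin"]);return c[0]/c[2]*f+p["cx"],c[1]/c[2]*f+p["cy"]
def tri(p,a,q,b):
    o,d=ray(p,*a);o2,e=ray(q,*b);A=np.stack([d,-e],1);t=np.linalg.lstsq(A,o2-o,rcond=None)[0]
    P,Q=o+d*t[0],o2+e*t[1];return (P+Q)/2,np.linalg.norm(P-Q)
def tool(X):
    "world point -> tool-axis offset from the present TCP, mm"
    s=manip.read_state();return R.from_euler("xyz",s["eef_rot"]).inv().apply(np.array(X)-s["eef_pos"])
E
python3 - <<'E'
from h import *
np.set_printoptions(precision=1,suppress=True)
s=manip.camera_params("side");c=manip.camera_params("scene")
k=lambda u,v:(170+u/6-.4,195+v/6-.4)
g=lambda u,v:(310+u/5-.4,195+v/5-.4)
m=lambda u,v:(290+u/3.5-.35,175+(v-302)/3.5-.35)
for n,uv,z in[("post",(311,138),62),("eye",(260,291),74),("lampTop",(468,238),154),("c-+0",(155,220),22),("c--",(758,328),22),("c+-",(705,600),22),("c++",(72,500),22)]:
    print(n,onz(s,*k(*uv),z))
for n,uv in[("NL",(378,105)),("NR",(445,122)),("FR",(410,285)),("FL",(348,270)),("win",(384,240)),("blueNL",(264,80)),("blueNR",(328,95)),("blueFR",(281,258)),("blueFL",(226,243))]: print(n,onz(s,*g(*uv),40))
print("eye tri",tri(s,k(260,291),c,m(215,493)))
print("post tri",tri(s,k(311,138),c,m(135,533)))
print("lamptop tri",tri(s,k(468,238),c,m(145,352)))
E
```

```text
post [ 547.3 -249.    62. ]
eye [ 627.6 -243.6   74. ]
lampTop [ 621.8 -152.4  154. ]
c-+0 [ 582.7 -312.1   22. ]
c-- [566.3 -47.2  22. ]
c+- [691.2 -38.3  22. ]
c++ [ 715.4 -301.5   22. ]
NL [420.2 156.4  40. ]
NR [421.3 191.9  40. ]
FR [519.7 188.8  40. ]
FL [519.4 157.2  40. ]
win [497.9 172.1  40. ]
blueNL [420.6  96.   40. ]
blueNR [420.9 130.1  40. ]
blueFR [521.4 123.2  40. ]
blueFL [520.2  94.7  40. ]
eye tri (array([ 626.7, -244.7,   71.3]), np.float64(0.958388525066269))
post tri (array([ 548. , -249.5,   62.2]), np.float64(1.6279842040657675))
lamptop tri (array([ 622.4, -152.8,  154. ]), np.float64(1.3647018152072379))
```

```bash
python3 - <<'E'
from h import *
np.set_printoptions(precision=1,suppress=True)
print(tool([547.6,-249.3,150]))
s=manip.camera_params("side")
for uv in[(428,217),(459,223),(409,362)]:
    print(uv,onz(s,*uv,147),onz(s,*uv,200))
E
```

```text
[ 467.8 -171.4   69.2]
(428, 217) [463.5 248.1 147. ] [497.1 239.4 200. ]
(459, 223) [460.9 321.3 147. ] [494.7 309.2 200. ]
(409, 362) [818.2 251.9 147. ] [834.9 243.1 200. ]
```

```bash
python3 -m creep '[[0.2,[46.8,-17.1,6.0],2.15],[0.2,[46.8,-17.1,6.0],2.15],[0.2,[46.8,-17.1,6.0],2.15],[0.2,[46.8,-17.1,6.0],2.15],[0.2,[46.8,-17.1,6.0],2.15],[0.2,[46.8,-17.1,6.0],2.15],[0.2,[46.8,-17.1,6.0],2.15],[0.2,[46.8,-17.1,6.0],2.15],[0.2,[46.8,-17.1,6.0],2.15],[0.2,[46.8,-17.1,6.0],2.15],[0.2,[46.8,-17.1,6.0],2.15],[0.2,[46.8,-17.1,6.0],2.15]]'
python3 - <<'E'
from h import *
np.set_printoptions(precision=2,suppress=True)
p=manip.camera_params("wrist");im=manip.camera("wrist")
import pickle;pickle.dump((p,im),open("w1.pkl","wb"))
cv2.imwrite("pics/w1.png",im[:,:,::-1])
s=manip.read_state();print(s["eef_pos"],s["eef_rot"],s["clock"])
print(tool([547.6,-249.3,50]))
for X in([547.6,-249.3,62],[627,-244.3,74],[622,-152.6,114],[622,-152.6,154]):print(proj(p,X))
E
```

```text
clock: 1.35
eef_pos: [548.3, -248.9, 158.6]
eef_rot: [-3.141, 0.001, 0.067]
wrist_force: [0.6, -0.3, -0.1]
finger_gap: 56.4
finger_force: 0.0
[ 547.56 -249.92  159.07] [-3.14  0.    0.07] 1.4
[  0.17  -0.58 109.07]
(np.float64(275.9934947342595), np.float64(219.08091455807036))
(np.float64(276.4300224954685), np.float64(111.57483848151205))
(np.float64(114.81584538760143), np.float64(108.49734650471758))
(np.float64(76.3394170719128), np.float64(106.76755964758974))
```

View pics/w1.png

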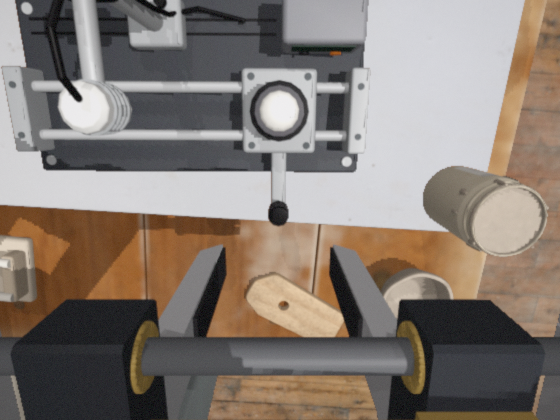

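Wrist view: eye at ~(279,111), post at ~(278,214), lamp body top at ~(85,106). Refining numerically.

```bash
python3 - <<'E'
from h import *
import pickle
np.set_printoptions(precision=1,suppress=True)
p,im=pickle.load(open("w1.pkl","rb"))
def circ(box,mask):
    x0,y0,x1,y1=box;m=mask[y0:y1,x0:x1].astype(np.uint8)
    cs=max(cv2.findContours(m,0,1)[0],key=cv2.contourArea);x,y,w,h=cv2.boundingRect(cs)
    return (x+x0,y+y0,w,h),(x+x0+w/2-.5,y+y0+h/2-.5)
g=im.min(2);
b,c=circ((245,75,315,150),g>130);print("eye",b,onz(p,*c,70),onz(p,*c,74))
b,c=circ((255,195,300,235),im.max(2)<60);print("post",b,onz(p,c[0],b[1]+b[3]-8,62))
for t in(170,200,225):
    b,c=circ((40,70,140,150),g>t);print("lamp",b,onz(p,*c,154))
# collinear rods: yaw from rod row edges & base front edge
m=(im.max(2)<75).astype(np.uint8)
pts=[(u,max(np.where(m[150:185,u])[0])+150) for u in list(range(60,260,10))+list(range(295,340,10))]
P=np.array([onz(p,u,v,22)[:2] for u,v in pts]);print("yaw",np.degrees(np.arctan(-np.polyfit(P[:,1],P[:,0],1)[0])))
cv2.imwrite("pics/l1.png",cv2.resize(im[60:160,40:170,::-1],None,fx=6,fy=6))
E
```

```text
eye (245, 75, 70, 75) [ 626.9 -246.4   70. ] [ 626.9 -246.4   74. ]
post (269, 201, 18, 24) [ 549.3 -250.3   62. ]
lamp (40, 70, 100, 68) [ 623.9 -158.7  154. ]
lamp (60, 81, 49, 51) [ 622.6 -156.1  154. ]
lamp (61, 86, 46, 42) [ 622.3 -155.9  154. ]Traceback (most recent call last):
  File "<stdin>", line 16, in <module>
ValueError: max() iterable argument is empty
```

```bash
python3 -m creep '[[0.2,[0.1,0,5],0],[0.2,[0.1,0,10.8],0],[0.2,[0.1,0,10.8],0],[0.2,[0.1,0,10.8],0],[-0.6,[0.1,0,10.8],0],[-1,[0.1,0,10.8],0],[-1,[0.1,0,10.8],0],[-1,[0.1,0,10.8],0],[-1,[0.1,0,10.8],0],[-1,[0.1,0,10.8],0]]' 20; python3 - <<'E'
from h import *
s=manip.read_state();print(s["eef_pos"],s["eef_rot"])
E
```

```text
clock: 2.4
eef_pos: [549.1, -249.8, 51.8]
eef_rot: [3.141, -0.0, 0.065]
wrist_force: [-1.6, 0.3, 2.3]
finger_gap: 15.3
finger_force: 20.0
[ 549.05172645 -249.8130115    51.78956113] [ 3.14146004e+00 -3.25506100e-04  6.52515449e-02]
```

```bash
python3 -m creep '[[-1,[0,-1.0,0],0],[-1,[0,-2.2,0],0],[-1,[0,-3.4,0],0],[-1,[0,-4.6,0],0],[-1,[0,-5.8,0],0],[-1,[0,-7,0],0],[-1,[0,-8,0],0],[-1,[0,-8.7,0],0],[-1,[0,-9.0,0],0],[-1,[0,-9.0,0],0],[-1,[0,-9.0,0],0]]'; python3 - <<'E'
from h import *
import pickle
s=manip.read_state();print(s["eef_pos"],s["eef_rot"])
o=[]
for n in("wrist","side","scene"):
    p=manip.camera_params(n);im=manip.camera(n);o.append((p,im))
pickle.dump(o,open("w2.pkl","wb"))
f=lambda im,x,y,w,h,k:cv2.resize(im[y:y+h,x:x+w,::-1],None,fx=k,fy=k,interpolation=cv2.INTER_CUBIC)
D=np.zeros((600,800,3),np.uint8)
D[:300,:400]=f(o[0][1],0,0,560,420,1)[:300,80:480]
A=f(o[1][1],220,205,66,50,6);D[:300,400:796]=A
B=f(o[2][1],320,165,80,60,5);D[300:,:400]=B
cv2.imwrite("pics/m2.png",D)
E
```

```text
clock: 3.5
eef_pos: [543.3, -159.0, 51.7]
eef_rot: [-3.141, -0.001, 0.065]
wrist_force: [2.9, 2.8, 7.0]
finger_gap: 15.5
finger_force: 20.0
[ 543.30591736 -158.95442307   51.70167107] [-3.14057651e+00 -5.35544390e-04  6.53423407e-02]
```

View pics/m2.png

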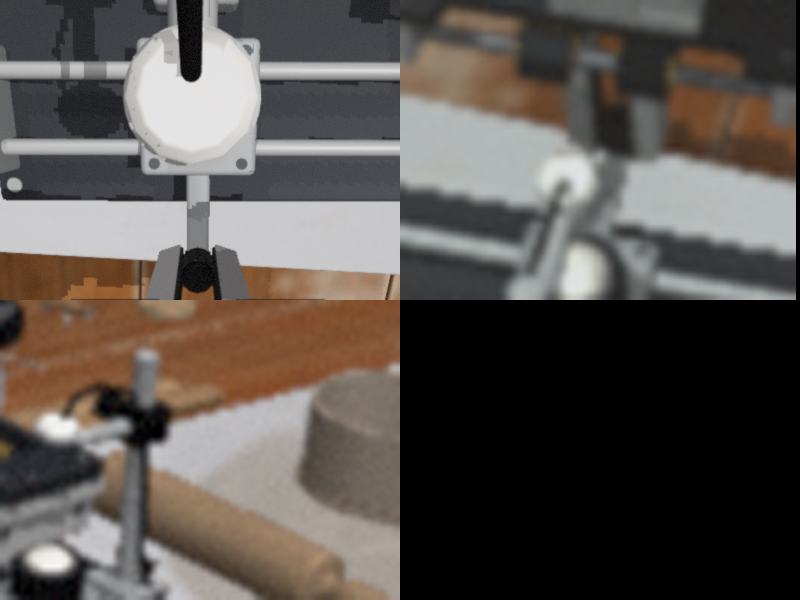

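```bash
python3 - <<'E'
from h import *
import pickle
np.set_printoptions(precision=1,suppress=True)
o=pickle.load(open("w2.pkl","rb"));w,wi=o[0];s,si=o[1]
print(proj(w,[543.3,-159,62]),proj(w,[543.3,-159,56]))
# wrist circle of lamp by threshold
g=wi[:,:,:].min(2)
for t in(170,185,200):
    m=(g>t).astype(np.uint8);n,l,st,c=cv2.connectedComponentsWithStats(m[20:172,195:350]);i=1+np.argmax(st[1:,4]);print(st[i]+[195,20,0,0,0])
print("lamp w",onz(w,271.5,95,154), "plate", onz(w,279,106,40),"post",onz(w,278.5,270,62))
y=np.array([0.998*0-.065,.998])
for nm,uv,z in(("lamp",(566,180),154),("eye",(584,270),74)):
    print(nm,onz(s,220+(uv[0]-400)/6-.4,205+uv[1]/6-.4,z))
g=si.min(2)
for box in((225,225,270,245),):
    pass
m=(g>205).astype(np.uint8)[205:265,230:275]
n,l,st,c=cv2.connectedComponentsWithStats(m)
for i in range(1,n):
    if st[i,4]>20:print(st[i],c[i]+[230,205],[onz(s,*(c[i]+[230,205]),z) for z in(74,154)])
E
```

```text
(np.float64(274.9041195878631), np.float64(280.5514392849426)) (np.float64(274.97555655828006), np.float64(275.12264705614393))
[  206    20   135   152 14581]
[  209    20   132   150 12168]
[  216    37   123   120 10115]
lamp w [ 622.4 -153.9  154. ] plate [ 623.9 -155.6   40. ] post [ 548.9 -160.4   62. ]
lamp [ 622.9 -152.9  154. ]
eye [ 621.1 -150.    74. ]
[14 26  7  6 24] [247.5 233.4] [array([ 579.9, -169.3,   74. ]), array([ 619.7, -153.3,  154. ])]
[18 43  4  6 21] [249.4 250.6] [array([ 624.3, -151.2,   74. ]), array([ 661.1, -136.4,  154. ])]
```

```bash
python3 -m creep '[[-1,[0,-0.08,0],0],[-1,[0,-0.08,0],0],[-1,[0,-0.08,0],0],[0,[0,-0.08,0],0],[0,[0,-0.08,0],0],[0,[0,-0.08,-1],0],[0,[0,-0.08,-6],0],[0,[-5,-0.08,-11],0],[0,[-10,-0.08,-16],0],[0,[-10,-0.08,-16],0],[0,[-10,-0.08,-16],0]]'; python3 - <<'E'
from h import *
import pickle
s=manip.read_state();print(s["eef_pos"],s["eef_rot"])
o=[]
for n in("wrist","side","scene"):
    p=manip.camera_params(n);im=manip.camera(n);o.append((p,im))
pickle.dump(o,open("w3.pkl","wb"))
f=lambda im,x,y,w,h,k:cv2.resize(im[y:y+h,x:x+w,::-1],None,fx=k,fy=k,interpolation=cv2.INTER_CUBIC)
D=np.zeros((600,800,3),np.uint8)
D[:300,:400]=f(o[0][1],200,0,160,120,2.5)
D[:300,400:796]=f(o[1][1],220,205,66,50,6)
D[300:,:400]=f(o[2][1],320,175,80,60,5)
D[300:,400:]=f(o[0][1],230,60,80,60,5)
cv2.imwrite("pics/m3.png",D)
E
```

```text
clock: 4.75
eef_pos: [442.1, -166.2, 215.9]
eef_rot: [3.139, -0.005, 0.064]
wrist_force: [0.3, 0.4, 0.0]
finger_gap: 46.9
finger_force: 0.0
[ 442.10398337 -166.20630364  215.91529289] [ 3.13859575 -0.00538638  0.06410435]
```

View pics/m3.png

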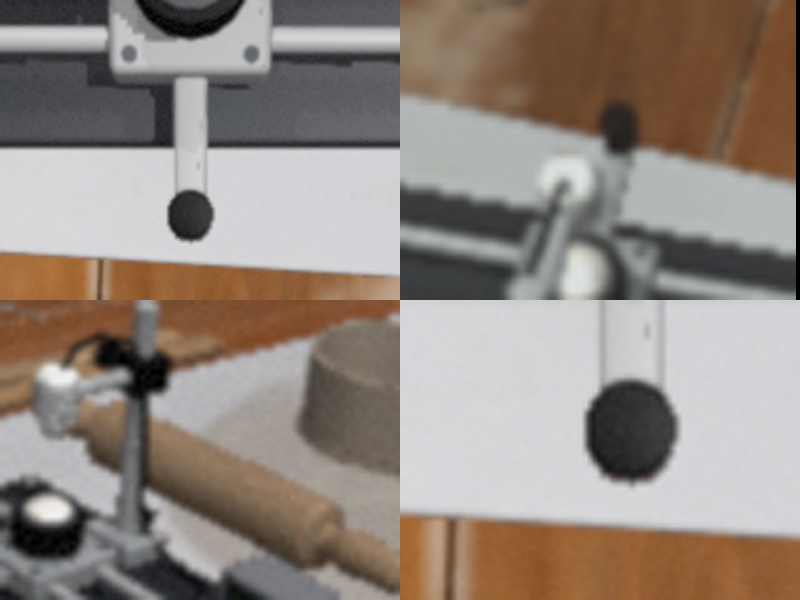

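Scene crop: lamp body top ~(55,373), eye dome ~(47,508); side crop: post top ~(620,115), lamp top ~(567,180), eye partly hidden at ~(585,270). Triangulating once more.

```bash
python3 - <<'E'
from h import *
import pickle
np.set_printoptions(precision=1,suppress=True)
o=pickle.load(open("w3.pkl","rb"));w,wi=o[0];s,si=o[1];c,ci=o[2]
S=lambda u,v:(220+(u-400)/6-.4,205+v/6-.4);C=lambda u,v:(320+u/5-.4,175+(v-300)/5-.4)
print("lamp",tri(s,S(567,178),c,C(55,373)))
print("post side",onz(s,*S(620,114),62))
for L in([622.4,-152.8],[622.4,-154]):
    for z,n in((154,"top"),(74,"eye")):
        u,v=proj(c,L+[z]);print(n,"scene crop",(u+.4-320)*5,(v+.4-175)*5+300,end=" ");u,v=proj(s,L+[z]);print("side crop",(u+.4-220)*6+400,(v+.4-205)*6)
# wrist: post circle
m=(wi.max(2)<70).astype(np.uint8)[70:105,240:305];n,l,st,cc=cv2.connectedComponentsWithStats(m);i=1+np.argmax(st[1:,4]);print(cc[i]+[240,70],onz(w,*(cc[i]+[240,70]),60))
E
```

```text
lamp (array([ 621.5, -152.9,  153.2]), np.float64(0.01725432234499532))
post side [ 541.3 -158.3   62. ]
top scene crop 56.19500538870227 371.2283126922006 side crop 566.5882568247811 179.02180361715352
eye scene crop 46.75899802675502 500.8555796435742 side crop 576.5161097129038 271.1057119381225
top scene crop 57.5201337733148 372.0068129622635 side crop 563.6023500841311 178.3152809498963
eye scene crop 48.034692206542786 501.71163093842256 side crop 573.686154472354 270.42653406683115
[275.4  85.7] [ 543.9 -160.    60. ]
```

```bash
python3 - <<'E'
from h import *
np.set_printoptions(precision=1,suppress=True)
print(tool([415,174,190]))
E
```

```text
[  -6.2 -340.7   21.2]
```

```bash
python3 -m creep '[[0.06,[-0.6,-34.0,2.1],0.73],[0.06,[-0.6,-34.0,2.1],0.73],[0.06,[-0.6,-34.0,2.1],0.73],[0.06,[-0.6,-34.0,2.1],0.73],[0.06,[-0.6,-34.0,2.1],0.73],[0.06,[-0.6,-34.0,2.1],0.73],[0.06,[-0.6,-34.0,2.1],0.73],[0.06,[-0.6,-34.0,2.1],0.73],[0.06,[-0.6,-34.0,2.1],0.73],[0.06,[-0.6,-34.0,2.1],0.73],[0.06,[-0.6,-34.0,2.1],0.73]]'; python3 - <<'E'
from h import *
np.set_printoptions(precision=2,suppress=True)
s=manip.read_state();print(s["eef_pos"],s["eef_rot"],s["finger_gap"])
p=manip.camera_params("wrist");im=manip.camera("wrist")
cv2.imwrite("pics/w4.png",im[:,:,::-1])
h=cv2.cvtColor(im,cv2.COLOR_RGB2HSV)
for n,lo,hi in(("green",(40,40,60),(90,255,255)),("blue",(105,80,30),(125,255,255))):
    m=cv2.inRange(h,lo,hi);c=max(cv2.findContours(m,0,2)[0],key=cv2.contourArea)
    q=np.array([onz(p,*t,40)[:2] for t in c[:,0].astype(float)],np.float32)
    r=cv2.minAreaRect(q);print(n,cv2.boundingRect(c),r)
E
```

```text
clock: 6.0
eef_pos: [415.3, 172.2, 190.2]
eef_rot: [3.141, 0.001, -0.0]
wrist_force: [0.0, 0.6, -0.4]
finger_gap: 49.6
finger_force: 0.0
[415.34 172.23 190.16] [ 3.14  0.   -0.  ] 49.62297425896514
green (260, 90, 33, 106) ((467.2715148925781, 171.7435760498047), (28.40227699279785, 90.38725280761719), 89.29955291748047)
blue (327, 80, 45, 117) ((470.5531005859375, 108.67669677734375), (28.942554473876953, 98.7787857055664), 86.43933868408203)
```

View pics/w4.png

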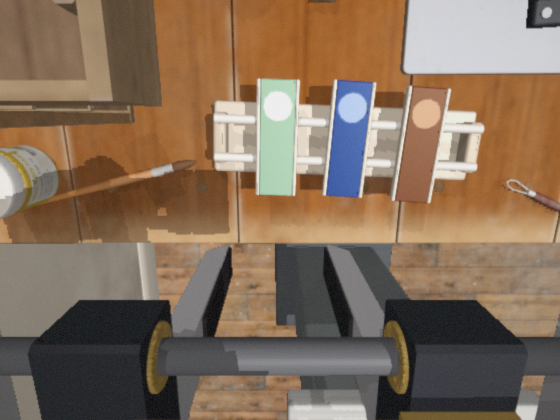

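Green bar spans columns 258–298 and rows 79–195, nearly aligned. The drawer corner is at ~(157,103)/(131,122).

```bash
python3 - <<'E'
from h import *
np.set_printoptions(precision=1,suppress=True)
p=manip.camera_params("wrist")
for uv in((258,79.5),(299,80.5),(257,194),(297,195)):print(onz(p,*uv,40))
print("win",onz(p,278,106,38))
for uv in((159,104),(132,121)):print("drawer",[onz(p,*uv,z) for z in(147,200)])
q=manip.camera_params("side")
print(tri(p,(159,104),q,(428,217)),tri(p,(132,121),q,(428,217)))
print(tool([431,173,31]))
E
```

```text
[521. 187.  40.]
[520.2 152.6  40. ]
[422.9 189.3  40. ]
[422.  152.8  40. ]
win [499.8 170.2  38. ]
drawer [array([497.9, 237.6, 147. ]), array([496.2, 220.8, 200. ])]
drawer [array([488.6, 253.8, 147. ]), array([489.3, 232.9, 200. ])]
(array([494.7, 232.5, 190.8]), np.float64(17.181374247296116)) (array([488.6, 240.4, 185.2]), np.float64(3.19371994964458))
[ 15.7  -0.7 159.3]
```

```bash
python3 -m creep '[[0,[1.6,-0.1,3],0.15],[0,[1.6,-0.1,7],0.15],[0,[1.6,-0.1,11],0.15],[0,[1.6,-0.1,12],0.15],[0,[1.6,-0.1,12],0.15],[0,[1.6,-0.1,12],0.15]]'; python3 - <<'E'
from h import *
np.set_printoptions(precision=2,suppress=True)
s=manip.read_state();print(s["eef_pos"],s["eef_rot"],s["finger_gap"])
cv2.imwrite("pics/w5.png",manip.camera("wrist")[:,:,::-1]);print(tool([431.5,173,31]))
E
```

```text
clock: 6.65
eef_pos: [432.1, 174.2, 72.1]
eef_rot: [-3.141, -0.002, -0.012]
wrist_force: [0.7, 0.1, -0.4]
finger_gap: 46.9
finger_force: 0.0
[432.06 174.22  72.12] [-3.14 -0.   -0.01] 46.90427384738621
[-0.74  1.39 41.33]
```

View pics/w5.png

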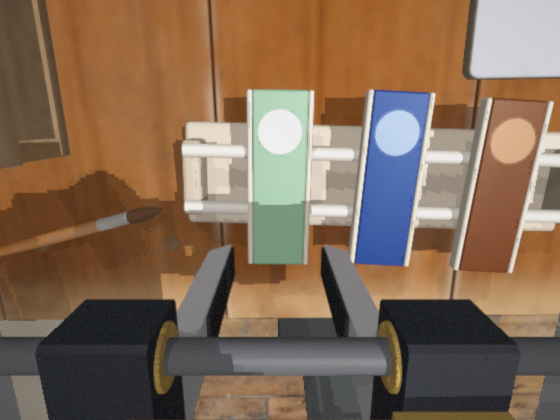

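Fingers straddle the bar's plain end (249–309) symmetrically, with the inner tips at ~236 and ~320. The blue bar is clear at 353.

```bash
python3 -m creep '[[0,[0,0,2],0],[0,[0,0,4.1],0],[0,[0,0,4.1],0],[0,[0,0,4.1],0],[-0.2,[0,0,4.1],0],[-0.4,[0,0,4.1],0],[-0.6,[0,0,4.1],0],[-1,[0,0,4.1],0],[-1,[0,0,4.1],0],[-1,[0,0,4.1],0]]' 30; python3 - <<'E'
from h import *
s=manip.read_state();print(s["eef_pos"],s["eef_rot"])
E
```

```text
clock: 7.7
eef_pos: [431.7, 174.4, 30.3]
eef_rot: [-3.141, -0.002, -0.012]
wrist_force: [-0.1, 0.7, 7.1]
finger_gap: 35.9
finger_force: 29.9
[431.68243738 174.41677671  30.26826608] [-3.14100620e+00 -1.66049412e-03 -1.15547226e-02]
```

```bash
python3 -m creep '[[-1,[0,0,-0.3],0],[-1,[0,0,-0.8],0],[-1,[0,0,-2],0],[-1,[0,0,-4],0],[-1,[0,0,-6.5],0],[-1,[0,0,-9],0],[-1,[0,0,-11],0],[-1,[0,0,-12],0],[-1,[0,0,-12],0],[-1,[0,0,-12],0]]' 40; python3 - <<'E'
from h import *
np.set_printoptions(precision=2,suppress=True)
s=manip.read_state();print(s["eef_pos"],s["eef_rot"])
p=manip.camera_params("wrist");im=manip.camera("wrist")
cv2.imwrite("pics/w6.png",im[:,:,::-1])
print(proj(p,s["eef_pos"]+[89.3,17,10]),proj(p,s["eef_pos"]+[89.3,-19,10]),proj(p,s["eef_pos"]+[67.5,-.8,8]))
print(tool([470,-163,150]))
E
```

```text
clock: 8.7
eef_pos: [430.7, 174.1, 148.9]
eef_rot: [3.141, 0.001, -0.012]
wrist_force: [-0.9, -0.0, -1.1]
finger_gap: 35.2
finger_force: 39.9
[430.74 174.08 148.88] [ 3.14  0.   -0.01]
(np.float64(230.8716493044313), np.float64(83.32280524448541)) (np.float64(318.0029548639463), np.float64(82.32772746594688)) (np.float64(274.6545474655145), np.float64(136.44019085496026))
[ 43.3  336.54  -1.34]
```

View pics/w6.png

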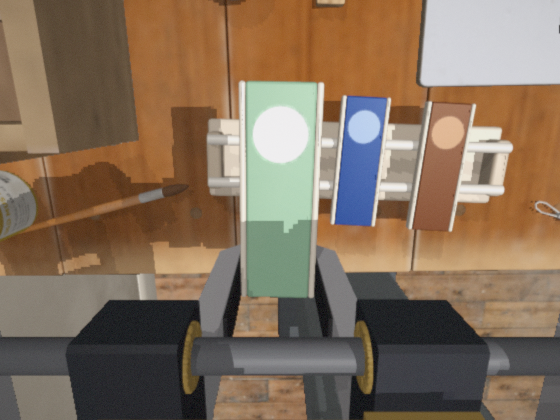

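Bar is held: far end at row 83 (columns 240–323), near end at row 297 (243–316), window centre at (281,134). Checking that it is level.

```bash
python3 - <<'E'
from h import *
from scipy.optimize import least_squares
p=manip.camera_params("wrist");s=manip.read_state()
obs=np.array([(240.5,83),(322.5,84),(243,296.5),(315.5,297.5)])
loc=np.array([(50,18,4),(50,-18,4),(-50,18,4),(-50,-18,4)],float)
def pr(x,w=36):
    l=loc*[1,w/36,1]
    X=R.from_euler("xyz",[x[5],x[4],x[3]]).apply(l)+s["eef_pos"]+[40+x[0],x[1],6+x[2]]
    return np.array([proj(p,a) for a in X])
for w in(34.5,35.3,36):
    r=least_squares(lambda x:(pr(x,w)-obs).ravel(),np.zeros(6));print(w,r.x[:3].round(1),np.degrees(r.x[3:]).round(2),r.cost.round(2))
E
```

```text
34.5 [-0.6 -3.  -3.3] [-1.11  0.39 -0.72] 2.24
35.3 [-0.5 -3.  -4.8] [-1.14  2.53 -0.66] 0.34
36 [-0.4 -3.1 -5.8] [-1.16  4.11 -0.6 ] 0.13
```

```bash
python3 -m creep '[[-1,[0.4,3,0],0],[-1,[0.9,7,0],-0.2],[-1,[1.5,11,0],-0.4],[-1,[2,15,0],-0.6],[-1,[2.5,19,0],-0.8],[-1,[3,23,0],-0.87],[-1,[3.5,27,0],-0.87],[-1,[3.8,30.5,0],-0.87],[-1,[3.9,33,0],-0.87],[-1,[3.9,33.7,0],-0.87],[-1,[3.9,33.7,0],-0.87],[-1,[3.9,33.7,0],-0.87]]'; python3 - <<'E'
from h import *
import pickle
np.set_printoptions(precision=2,suppress=True)
s=manip.read_state();print(s["eef_pos"],s["eef_rot"],s["finger_gap"])
o=[]
for n in("side","scene","wrist"):
    p=manip.camera_params(n);im=manip.camera(n);o.append((p,im));cv2.imwrite(f"pics/{n}7.png",im[:,:,::-1])
pickle.dump(o,open("w7.pkl","wb"))
for p,im in o[:2]:
    h=cv2.cvtColor(im,cv2.COLOR_RGB2HSV);m=cv2.inRange(h,(45,50,60),(88,255,255));n,l,st,c=cv2.connectedComponentsWithStats(m)
    for i in range(1,n):
        if st[i,4]>40:print(st[i],c[i])
print(tool([465,-163.2,88.3]))
E
```

```text
clock: 9.95
eef_pos: [466.0, -162.4, 149.0]
eef_rot: [-3.141, 0.001, 0.065]
wrist_force: [-0.2, 0.0, -1.3]
finger_gap: 35.4
finger_force: 39.9
[ 465.99 -162.36  148.99] [-3.14  0.    0.06] 35.43384941110442
[251 175  17  25 235] [259.56 186.02]
[249 203  11   8  52] [253.79 207.25]
[-1.28  0.85 61.12]
```

```bash
cat > lev.py <<'E'
from h import *
from scipy.optimize import least_squares
import pickle
np.set_printoptions(precision=2,suppress=True)
def corners(im):
    h=cv2.cvtColor(im,cv2.COLOR_RGB2HSV);m=cv2.inRange(h,(50,45,25),(85,255,255));m=cv2.morphologyEx(m,cv2.MORPH_OPEN,np.ones((3,3)))
    c=max(cv2.findContours(m,0,1)[0],key=cv2.contourArea);x,y,w,hh=cv2.boundingRect(c)
    f=np.zeros_like(m);cv2.drawContours(f,[c],0,255,-1)
    rows=np.arange(y+8,y+hh-8);L=[];Rr=[]
    for r in rows:
        k=np.where(f[r])[0];L.append(k[0]-.5);Rr.append(k[-1]+.5)
    def rob(v):
        q=np.polyfit(rows,v,1)
        for _ in range(4):
            e=np.abs(np.polyval(q,rows)-v);k=e<=max(.7,np.median(e)*2);q=np.polyfit(rows[k],np.array(v)[k],1)
        return q
    l,r=rob(L),rob(Rr)
    mid=slice(int(x+w*.3),int(x+w*.7));col=f[:,mid]>0
    t=np.median(col.argmax(0))-.5;b=np.median(len(f)-col[::-1].argmax(0))-.5
    return np.array([(np.polyval(l,t),t),(np.polyval(r,t),t),(np.polyval(l,b),b),(np.polyval(r,b),b)])
def fit(cam,org,obs,w,L,z=None):
    loc=np.array([(L/2,w/2,0),(L/2,-w/2,0),(-L/2,w/2,0),(-L/2,-w/2,0)])
    def pr(x): return np.array([proj(cam,a) for a in R.from_euler("xyz",[0,x[4],x[3]]).apply(loc)+org+x[:3]])
    return least_squares(lambda x:(pr(x)-obs).ravel(),np.zeros(5))
E
python3 - <<'E'
from lev import *
p7,i7=pickle.load(open("w7.pkl","rb"))[2];st=manip.read_state()
Rt=R.from_euler("xyz",st["eef_rot"]);co=Rt.inv().apply(p7["origin"]-st["eef_pos"]);ca=Rt.inv()*R.from_euler("xyz",p7["attitude"])
def cam(pos,rot):
    T=R.from_euler("xyz",rot);return dict(p7,origin=np.array(pos)+T.apply(co),attitude=(T*ca).as_euler("xyz"))
c5=cam([432.06,174.22,72.12],[-3.141,-.002,-.012]);c6=cam([430.74,174.08,148.88],[3.141,.001,-.012])
i5=cv2.imread("pics/w5.png")[:,:,::-1];i6=cv2.imread("pics/w6.png")[:,:,::-1]
o5,o6,o7=map(corners,(i5,i6,i7));print(o5,o6,o7)
# reference: level at z=40
P=np.array([onz(c5,*a,40) for a in o5]);w=(np.linalg.norm(P[0]-P[1])+np.linalg.norm(P[2]-P[3]))/2;L=np.linalg.norm(P[0]+P[1]-P[2]-P[3])/2
print("ref w far/near",np.linalg.norm(P[0]-P[1]),np.linalg.norm(P[2]-P[3]),L,P.mean(0)-[432.06,174.22,72.12])
for n,c,o,q in(("5",c5,o5,[432.06,174.22,72.12]),("6",c6,o6,[430.74,174.08,148.88]),("7",p7,o7,st["eef_pos"])):
    r=fit(c,np.array(q)+[40,0,10],o,w,L);print(n,r.x[:3],np.degrees(r.x[3:]),r.cost)
E
```

```text
[[253.5 204.5]
 [303.8 204.5]
 [253.5 263.5]
 [301.1 263.5]] [[246.5  220.5 ]
 [309.98 220.5 ]
 [246.5  296.5 ]
 [306.66 296.5 ]] [[246.5  215.5 ]
 [309.95 215.5 ]
 [246.5  295.5 ]
 [306.87 295.5 ]]
ref w far/near 28.872892189576888 28.60254050937576 36.50654980465536 [  8.72  -1.63 -32.12]
5 [-31.2   -1.64 -41.83] [-1.43 -0.39] 0.32465653548438544
6 [-28.13  -1.28   2.43] [-1.46  5.44] 0.6031047897059073
7 [-25.71  -0.23   3.96] [ 3.05 12.85] 1.8419851888039849
```

```bash
sed -i 's/(50,45,25),(85,255,255)/(40,30,25),(100,255,255)/' lev.py; cat > t.py <<'E'
from lev import *
p7,i7=pickle.load(open("w7.pkl","rb"))[2];st=manip.read_state()
Rt=R.from_euler("xyz",st["eef_rot"]);co=Rt.inv().apply(p7["origin"]-st["eef_pos"]);ca=Rt.inv()*R.from_euler("xyz",p7["attitude"])
def cam(pos,rot):
    T=R.from_euler("xyz",rot);return dict(p7,origin=np.array(pos)+T.apply(co),attitude=(T*ca).as_euler("xyz"))
q5,q6=np.array([432.06,174.22,72.12]),np.array([430.74,174.08,148.88])
c5=cam(q5,[-3.141,-.002,-.012]);c6=cam(q6,[3.141,.001,-.012])
i5=cv2.imread("pics/w5.png")[:,:,::-1];i6=cv2.imread("pics/w6.png")[:,:,::-1]
for im,r in((i6,(100,170,200,240,280)),(i5,(110,160,190,220))):
    h=cv2.cvtColor(np.ascontiguousarray(im),cv2.COLOR_RGB2HSV);print([tuple(map(int,h[y,270])) for y in r])
o5,o6,o7=map(corners,map(np.ascontiguousarray,(i5,i6,i7)));print(o5,o6,o7)
P=np.array([onz(c5,*a,40) for a in o5]);w=(np.linalg.norm(P[0]-P[1])+np.linalg.norm(P[2]-P[3]))/2;L=np.linalg.norm(P[0]+P[1]-P[2]-P[3])/2
print("ref",np.linalg.norm(P[0]-P[1]),np.linalg.norm(P[2]-P[3]),L,P.mean(0)-q5)
for n,c,o,q in(("5",c5,o5,q5),("6",c6,o6,q6),("7",p7,o7,st["eef_pos"])):
    r=fit(c,np.array(q)+[40,0,10],o,w,L);print(n,r.x[:3],np.degrees(r.x[3:]),r.cost)
E
python3 t.py
```

```text
[(64, 37, 212), (64, 38, 212), (65, 40, 210), (64, 51, 149), (64, 51, 145)]
[(66, 30, 218), (65, 40, 211), (65, 40, 211), (64, 51, 149)]
[[252.5   89.5 ]
 [308.58  89.5 ]
 [252.5  263.5 ]
 [302.28 263.5 ]] [[245.2   81.5 ]
 [317.08  81.5 ]
 [246.6  297.5 ]
 [307.58 297.5 ]] [[245.17  81.5 ]
 [317.02  81.5 ]
 [246.37 296.5 ]
 [307.52 296.5 ]]
ref 29.616182452792508 29.909396581804078 99.03797784703947 [ 39.97  -2.48 -32.12]
5 [  0.05  -2.5  -42.52] [-1.54  0.71] 0.37097042090476495
6 [ 0.17 -2.31 -0.44] [-1.55  0.11] 0.5829814250651851
7 [ 0.25  0.84 -0.95] [ 2.87 -0.34] 0.6431074281787638
```

```bash
python3 -c "
from h import *
print(tool([554.5,-156.4,88.5]))"; python3 -m creep '[[-1,[0,0,1],0],[-1,[0,0,2.5],0],[-1,[0,0,4],0],[-1,[0,0,5.2],0],[-1,[0,0,5.9],0],[-1,[0,0,6.05],0],[-1,[0,0,6.05],0],[-1,[0,0,6.05],0],[-1,[0,0,6.05],0]]'; python3 -c "
from h import *
s=manip.read_state();print(s['eef_pos'],s['eef_rot'],tool([554.5,-156.4,88.5]))
p=manip.camera_params('wrist')
print(proj(p,[622.4,-153,154]),proj(p,[622.4,-153,74]))"
```

```text
[ 8.84738378e+01 -7.34829194e-02  6.09141454e+01]
clock: 11.0
eef_pos: [466.4, -163.4, 89.4]
eef_rot: [3.141, -0.001, 0.064]
wrist_force: [0.2, 0.4, 0.1]
finger_gap: 34.8
finger_force: 39.9
[ 466.39540428 -163.37558056   89.4326073 ] [ 3.14116563e+00 -8.07661483e-04  6.42441474e-02] [88.36989071 -1.30530706  1.00342326]
(np.float64(271.32235981287283), np.float64(-271.5308486238177)) (np.float64(273.9516270860031), np.float64(-76.11339418473659))
```

```bash
python3 -m creep '[[-1,[0.6,-0.05,0.05],0],[-1,[1.6,-0.05,0.05],0],[-1,[2.8,-0.05,0.05],0],[-1,[4,-0.05,0.05],0],[-1,[5.2,-0.05,0.05],0],[-1,[6.4,-0.05,0.05],0],[-1,[7.5,-0.05,0.05],0],[-1,[8.3,-0.05,0.05],0],[-1,[8.8,-0.05,0.05],0],[-1,[8.8,-0.05,0.05],0],[-1,[8.8,-0.05,0.05],0],[-1,[8.8,-0.05,0.05],0]]'; python3 - <<'E'
from lev import *
E=[]
o=[]
for n in("wrist","side","scene"):
    p=manip.camera_params(n);s=manip.read_state();im=manip.camera(n);o.append((p,im,s));E.append(s["eef_pos"])
    if n=="wrist":w,wi,ws=p,im,s
pickle.dump(o,open("w8.pkl","wb"))
print(np.mean(E,0),ws["eef_rot"])
# lamp body: bright white blob
g=wi.min(2)
for t in(170,200,215):
    n,l,st,c=cv2.connectedComponentsWithStats((g>t).astype(np.uint8)[0:200,180:380])
    for i in range(1,n):
        if st[i,4]>300:print(t,st[i]+[180,0,0,0,0],c[i]+[180,0])
print("exp lamp",proj(w,[622.4,-153,154]),"exp window",proj(w,ws["eef_pos"]+[68,3.4,9]))
h=cv2.cvtColor(wi,cv2.COLOR_RGB2HSV);m=cv2.inRange(h,(40,30,25),(100,255,255));n,l,st,c=cv2.connectedComponentsWithStats(m)
for i in range(1,n):
    if st[i,4]>300:print("green",st[i])
# side/scene: green and white
for (p,im,s),nm in zip(o[1:],("side","scene")):
    h=cv2.cvtColor(im,cv2.COLOR_RGB2HSV);m=cv2.inRange(h,(45,30,60),(90,255,255));n,l,st,c=cv2.connectedComponentsWithStats(m)
    X=s["eef_pos"]
    print(nm,[(st[i].tolist(),c[i]) for i in range(1,n) if st[i,4]>15],"exp window",proj(p,X+[68,3.4,9]),"exp tip",proj(p,[622.4,-153,114]))
E
```

```text
clock: 12.2
eef_pos: [553.7, -157.1, 88.5]
eef_rot: [-3.142, 0.0, 0.064]
wrist_force: [-0.2, 0.3, -0.5]
finger_gap: 35.7
finger_force: 39.9
[ 553.73 -157.17   88.54] [-3.14  0.    0.06]
170 [ 237    0  143  200 9276] [294.44 135.97]
170 [295   0  18  42 643] [303.62  22.24]
200 [ 241   84   85  116 4603] [284.99 143.26]
215 [ 245  109   75   69 3583] [282.61 145.15]
exp lamp (np.float64(274.4377793925399), np.float64(142.611918489915)) exp window (np.float64(276.86798605355125), np.float64(134.99202643203137))
green [465  42  95  10 435]
green [246  81  16  27 345]
green [294  82  23  34 540]
green [ 246  169   68  128 7443]
side [([246, 217, 16, 39, 274], array([253.39, 231.63]))] exp window (np.float64(248.23640861268424), np.float64(245.10565007152022)) exp tip (np.float64(248.13364680314763), np.float64(242.29860856739566))
scene [([422, 139, 9, 2, 18], array([426. , 139.5])), ([507, 141, 13, 11, 81], array([513.12, 146.81])), ([407, 143, 13, 5, 38], array([413.29, 145.37])), ([506, 153, 9, 9, 27], array([510.  , 157.74])), ([321, 207, 11, 6, 40], array([324.52, 209.82])), ([305, 211, 8, 7, 45], array([308.69, 213.73]))] exp window (np.float64(329.52644078400357), np.float64(207.49144115889115)) exp tip (np.float64(329.92352333115855), np.float64(202.04419553320338))
```

```bash
python3 -c "
from cell import manip
print(manip.sign_off())"
```

```text
the job is handed in; nothing more can be done
None
```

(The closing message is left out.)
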